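# Charge the next set of battery packs for the energy kit

### The arm

A 6-joint arm with a two-finger parallel gripper is mounted at the origin on the work surface. World frame = base frame: x ahead of the robot, y to its left, z up, the work surface at z = 0. Lengths are in mm, angles in degrees, forces in N, time in s.
With the tool pointing down it reaches from about 350 to 850 mm from the base axis. Payload 8.1 kg.
Tool frame: the origin (TCP) lies at the very end of the fingers, on their centre line; the grasp point (between the pads) lies 19 mm behind it; z points along the fingers, y is the line along which they close (so a half turn about z gives the same grasp; the last joint's range is limited). The gripper opens to 85 mm and grips with 20 to 120 N. Pads are 22 mm wide; open, the fingers measure 114 mm over their backs; the gripper's body (76 mm by 85 mm) begins 54 mm behind the grasp point. The pads swing forward as they close: fully open they stand 13 mm farther back than shut.
Start: joints at [64.32, 7.471, 85.268, -0, 87.261, -4.893], TCP at [212.915, 560.957, 231.292] pointing down, gripper open.
Joint ranges: [-169.43, 169.43], [-51.17, 129.36], [1.28, 143.12], [-76.62, 256.62], [0, 156.53], [-152.29, 152.29]. Speed limits (degrees/s): [136.94, 136.94, 159.86, 180, 180, 180].

### API

Orientations are given as [roll, pitch, yaw] about the fixed x, y, z axes, in that order (R = Rz(yaw) Ry(pitch) Rx(roll)).
In Python, from bench import r gives the robot as it stands.
- The arm moves only by the shell command python3 -m jog 'ROWS' [FORCE]. ROWS is JSON, a list of rows, each a list of 7 numbers: the turn, a rotation vector about the tool's x, y, z in degrees, then the shift along the tool's x, y, z in mm, then the closure, from -1 (fully open) to 1 (shut), so that 0 is half open. A call has 1 to 5 rows; each row shifts and turns the commanded pose from where the row before left it, along the tool's axes as they then stand; what a row does not reach is not made up. A row lasts 1/10 s, in which the tool goes at most 50 mm and 8.59 degrees, less where a joint would pass 70% of its speed; a pose out of reach is approached as far as the arm can. A call is refused whole if a number of a shift passes 50 or a number of a turn 8.59, either way. A call with a gripper value outside its range is refused whole. The fingers move at their own pace and stop on an object; FORCE is the grip in N (left out, the last holds). Time passes only in rows, so rows that do not move let the fingers close. It gives the time, the measured TCP pose, the force, the opening and the grip force at its end, in the units of the state.
- r.sense(): the state, without advancing time (a new reading comes with each control period).
- r.snapshot(name): name is "side" or "top"; returns a dict with "pixels" (400x640x3 uint8, red, green, blue), "fx", "fy", "cx", "cy" (pixels), "k1" (the pictures are not rectified: a ray, as slopes to the right and down, at radius r is drawn at 1 + k1 r^2 times it, then the intrinsics apply), "world_to_cam" (4x4, takes a point from world to camera coordinates). Camera axes: x right, y up, looking along -z (the intrinsics and any distortion apply to the point x, -y, -z); pixel columns grow to the right and rows downward; lengths in mm; the calibration is good to about 2 mm. A picture is of the moment at which its call begins. There is no depth.
- r.hand_in(): hands the job in; it is judged then, once.
The state is a dict: "time": time; "joint_pos": joint angles; "qd": joint speeds; "joint_efforts": joint torques, N m; "tool_pos": TCP position; "tcp_rot": TCP orientation; "ft_force": force on the tool from outside, world axes, zero at the start; "wrist_torque": the same for the moment, N m; "finger_gap": finger opening in mm; "grip_force": force on a finger pad.
Only numpy, scipy, OpenCV 4.12 (cv2) and the standard library are available. Lean on these libraries where they do the work, as an engineer would, in place of code of your own. Each camera call takes 0.05 s, during which the arm holds its last target. There are 200 camera calls.

### The job

Turn the charger off at its lever, then move every green battery pack out of the charger into the yellow tray. Then load the charger from the grey crate: exactly three blue packs in its blue bay and the one orange pack in its orange bay, all lying flat on the bay floor with their handles up, and last of all turn the charger back on, leaving the other blue packs, the motor and the wheel in the crate.

Things in the scene. Friction and masses are not known exactly. Their poses are not given: they have to be found in the camera images.
- blue1_c (a point): Blue battery pack: body 42 x 76 x 20 mm (x, y, z), on top of it a black upright handle rib 14 mm thick in x, 52 mm long in y and 26 mm tall, centred; 46 mm tall in all, 140 g (varies), low centre of mass. Point: on its centre line half-way up, 23 mm above the underside; x is across the rib, y along it, z up. Starts in the grey crate. All five blue packs are alike; three are wanted.
- blue2_c (a point): Blue battery pack: body 42 x 76 x 20 mm (x, y, z), on top of it a black upright handle rib 14 mm thick in x, 52 mm long in y and 26 mm tall, centred; 46 mm tall in all, 140 g (varies), low centre of mass. Point: on its centre line half-way up, 23 mm above the underside; x is across the rib, y along it, z up. Starts in the grey crate. All five blue packs are alike; three are wanted.
- blue3_c (a point): Blue battery pack: body 42 x 76 x 20 mm (x, y, z), on top of it a black upright handle rib 14 mm thick in x, 52 mm long in y and 26 mm tall, centred; 46 mm tall in all, 140 g (varies), low centre of mass. Point: on its centre line half-way up, 23 mm above the underside; x is across the rib, y along it, z up. Starts in the grey crate. All five blue packs are alike; three are wanted.
- blue4_c (a point): Blue battery pack: body 42 x 76 x 20 mm (x, y, z), on top of it a black upright handle rib 14 mm thick in x, 52 mm long in y and 26 mm tall, centred; 46 mm tall in all, 140 g (varies), low centre of mass. Point: on its centre line half-way up, 23 mm above the underside; x is across the rib, y along it, z up. Starts in the grey crate. All five blue packs are alike; three are wanted.
- blue5_c (a point): Blue battery pack: body 42 x 76 x 20 mm (x, y, z), on top of it a black upright handle rib 14 mm thick in x, 52 mm long in y and 26 mm tall, centred; 46 mm tall in all, 140 g (varies), low centre of mass. Point: on its centre line half-way up, 23 mm above the underside; x is across the rib, y along it, z up. Starts in the grey crate. All five blue packs are alike; three are wanted.
- orange_c (a point): The only orange battery pack: body 42 x 76 x 20 mm (x, y, z), on top of it a black upright handle rib 14 mm thick in x, 52 mm long in y and 26 mm tall, centred; 46 mm tall in all, 140 g (varies), low centre of mass. Point: on its centre line half-way up, 23 mm above the underside; x is across the rib, y along it, z up. Starts in the grey crate.
- green1_c (a point): Green battery pack: body 42 x 76 x 20 mm (x, y, z), on top of it a black upright handle rib 14 mm thick in x, 52 mm long in y and 26 mm tall, centred; 46 mm tall in all, 140 g (varies), low centre of mass. Point: on its centre line half-way up, 23 mm above the underside; x is across the rib, y along it, z up. Starts in the charger's blue bay; two or three green packs are there (None when absent).
- green2_c (a point): Green battery pack: body 42 x 76 x 20 mm (x, y, z), on top of it a black upright handle rib 14 mm thick in x, 52 mm long in y and 26 mm tall, centred; 46 mm tall in all, 140 g (varies), low centre of mass. Point: on its centre line half-way up, 23 mm above the underside; x is across the rib, y along it, z up. Starts in the charger's blue bay; two or three green packs are there (None when absent).
- green3_c (a point): Green battery pack: body 42 x 76 x 20 mm (x, y, z), on top of it a black upright handle rib 14 mm thick in x, 52 mm long in y and 26 mm tall, centred; 46 mm tall in all, 140 g (varies), low centre of mass. Point: on its centre line half-way up, 23 mm above the underside; x is across the rib, y along it, z up. Starts in the charger's blue bay; two or three green packs are there (None when absent).
- motor_c (a point): Small silver motor on a steel foot, 34 x 56 x 35 mm, lying in the grey crate among the packs; point 18 mm above its underside. Not wanted: stays in the crate.
- wheel_c (a point): Black rubber wheel with a white face and red hub, 52 mm across, 26 mm tall, lying flat in the grey crate; point 13 mm above its underside. Not wanted: stays in the crate.
- crate_floor (a point): Centre of the inner floor of the shallow grey crate (fixed, 266 x 200 mm outside in its x, y, walls 4 mm thick, rim 20 mm above this floor, which is 4 mm above the table).
- returns_floor (a point): Centre of the inner floor of the yellow tray (fixed, 216 x 120 mm outside in its x, y, walls 4 mm thick, rim 18 mm above this floor, which is 4 mm above the table). Room for three packs side by side along its x. Crate and tray may change sides from start to start.
- bay_blue (a point): Centre of the floor of the charger's blue bay, 12 mm above the table: a flat recess with a blue border, 180 x 92 mm (x, y), 14 mm deep, for three packs side by side along its x, with their ribs along its y. The charger is a fixed white box, 251 x 102 mm, 26 mm high, with a black switch housing at its +x end.
- bay_orange (a point): Centre of the floor of the charger's orange bay, next to the blue one: a recess with an orange border, 56 x 92 mm (x, y), 14 mm deep, for one pack with its rib along y; its axes are parallel to those of bay_blue and it lies 123 mm from it along +x, with a 5 mm wall between the two.
- switch_tip (a point): Centre of the red ball (26 mm across) at the end of the lever, 60 mm from the pivot, on a 10 mm rod; 89 mm above the bay floor at either end stop. The grey block under it is 70 mm long along the swing, 50 mm wide, its top 51 mm above the table.
- switch (a joint): Lever of the charger's switch (rad). 0 = off, leaning 0.5 rad to the +y side in bay_blue's frame (red lamp's side); 1 = on, leaning 0.5 rad to the -y side (green lamp's side); starts on, at 0.88 to 1. It swings about an axis parallel to bay_blue's x, through a pivot 184 mm from bay_blue along its +x, at y = 0, 36 mm above the bay floor; it has end stops, stays where it is left, and a push of 1 to 2 N at the ball moves it.

How it is judged (in metres and radians):
On the way, in this order (a step that is already met when the one before it is completed fails the run):
1. the charger is turned off (value of joint switch below 0.2 rad), for 0.2 s.
2. every green pack is in the yellow tray (x of green1_c in the frame of returns_floor between -0.104 and 0.104 m and y of green1_c in the frame of returns_floor between -0.056 and 0.056 m and z of green1_c in the frame of returns_floor between 0.005 and 0.075 m and x of green2_c in the frame of returns_floor between -0.104 and 0.104 m and y of green2_c in the frame of returns_floor between -0.056 and 0.056 m and z of green2_c in the frame of returns_floor between 0.005 and 0.075 m and x of green3_c in the frame of returns_floor between -0.104 and 0.104 m and y of green3_c in the frame of returns_floor between -0.056 and 0.056 m and z of green3_c in the frame of returns_floor between 0.005 and 0.075 m and value of joint switch below 0.3 rad), for 0.2 s.
3. with the charger off, exactly three blue packs are in the blue bay and the orange pack in the orange bay (x of orange_c in the frame of bay_orange between -0.02 and 0.02 m and y of orange_c in the frame of bay_orange between -0.034 and 0.034 m and z of orange_c in the frame of bay_orange between 0.015 and 0.029 m and angle between orange_c's own z axis and vertical below 0.15 rad and ((x of blue1_c in the frame of bay_blue between -0.078 and 0.078 m and y of blue1_c in the frame of bay_blue between -0.034 and 0.034 m and z of blue1_c in the frame of bay_blue between 0.015 and 0.029 m and angle between blue1_c's own z axis and vertical below 0.15 rad) or (x of blue1_c in the frame of crate_floor between -0.13 and 0.13 m and y of blue1_c in the frame of crate_floor between -0.097 and 0.097 m and z of blue1_c in the frame of crate_floor between -0.005 and 0.07 m)) and ((x of blue2_c in the frame of bay_blue between -0.078 and 0.078 m and y of blue2_c in the frame of bay_blue between -0.034 and 0.034 m and z of blue2_c in the frame of bay_blue between 0.015 and 0.029 m and angle between blue2_c's own z axis and vertical below 0.15 rad) or (x of blue2_c in the frame of crate_floor between -0.13 and 0.13 m and y of blue2_c in the frame of crate_floor between -0.097 and 0.097 m and z of blue2_c in the frame of crate_floor between -0.005 and 0.07 m)) and ((x of blue3_c in the frame of bay_blue between -0.078 and 0.078 m and y of blue3_c in the frame of bay_blue between -0.034 and 0.034 m and z of blue3_c in the frame of bay_blue between 0.015 and 0.029 m and angle between blue3_c's own z axis and vertical below 0.15 rad) or (x of blue3_c in the frame of crate_floor between -0.13 and 0.13 m and y of blue3_c in the frame of crate_floor between -0.097 and 0.097 m and z of blue3_c in the frame of crate_floor between -0.005 and 0.07 m)) and ((x of blue4_c in the frame of bay_blue between -0.078 and 0.078 m and y of blue4_c in the frame of bay_blue between -0.034 and 0.034 m and z of blue4_c in the frame of bay_blue between 0.015 and 0.029 m and angle between blue4_c's own z axis and vertical below 0.15 rad) or (x of blue4_c in the frame of crate_floor between -0.13 and 0.13 m and y of blue4_c in the frame of crate_floor between -0.097 and 0.097 m and z of blue4_c in the frame of crate_floor between -0.005 and 0.07 m)) and ((x of blue5_c in the frame of bay_blue between -0.078 and 0.078 m and y of blue5_c in the frame of bay_blue between -0.034 and 0.034 m and z of blue5_c in the frame of bay_blue between 0.015 and 0.029 m and angle between blue5_c's own z axis and vertical below 0.15 rad) or (x of blue5_c in the frame of crate_floor between -0.13 and 0.13 m and y of blue5_c in the frame of crate_floor between -0.097 and 0.097 m and z of blue5_c in the frame of crate_floor between -0.005 and 0.07 m)) and horizontal distance between any of blue1_c, blue2_c, blue3_c and bay_blue below 0.09 m and horizontal distance between any of blue1_c, blue2_c, blue4_c and bay_blue below 0.09 m and horizontal distance between any of blue1_c, blue2_c, blue5_c and bay_blue below 0.09 m and horizontal distance between any of blue1_c, blue3_c, blue4_c and bay_blue below 0.09 m and horizontal distance between any of blue1_c, blue3_c, blue5_c and bay_blue below 0.09 m and horizontal distance between any of blue1_c, blue4_c, blue5_c and bay_blue below 0.09 m and horizontal distance between any of blue2_c, blue3_c, blue4_c and bay_blue below 0.09 m and horizontal distance between any of blue2_c, blue3_c, blue5_c and bay_blue below 0.09 m and horizontal distance between any of blue2_c, blue4_c, blue5_c and bay_blue below 0.09 m and horizontal distance between any of blue3_c, blue4_c, blue5_c and bay_blue below 0.09 m and not (horizontal distance between each of blue1_c, blue2_c, blue3_c, blue4_c and bay_blue below 0.09 m) and not (horizontal distance between each of blue1_c, blue2_c, blue3_c, blue5_c and bay_blue below 0.09 m) and not (horizontal distance between each of blue1_c, blue2_c, blue4_c, blue5_c and bay_blue below 0.09 m) and not (horizontal distance between each of blue1_c, blue3_c, blue4_c, blue5_c and bay_blue below 0.09 m) and not (horizontal distance between each of blue2_c, blue3_c, blue4_c, blue5_c and bay_blue below 0.09 m) and value of joint switch below 0.3 rad), for 0.2 s.
4. the charger is turned on (value of joint switch above 0.8 rad), for 0.2 s.
At the end, for the whole second after the job is handed in: Lever above 0.8 rad; exactly three blue packs in the blue bay and the orange one in its bay, seated (centre 15 to 29 mm above the bay floor), within 0.15 rad of upright; all green packs in the yellow tray; the other two blue packs, motor and wheel in the grey crate (value of joint switch above 0.8 rad and x of green1_c in the frame of returns_floor between -0.104 and 0.104 m and y of green1_c in the frame of returns_floor between -0.056 and 0.056 m and z of green1_c in the frame of returns_floor between 0.005 and 0.075 m and x of green2_c in the frame of returns_floor between -0.104 and 0.104 m and y of green2_c in the frame of returns_floor between -0.056 and 0.056 m and z of green2_c in the frame of returns_floor between 0.005 and 0.075 m and x of green3_c in the frame of returns_floor between -0.104 and 0.104 m and y of green3_c in the frame of returns_floor between -0.056 and 0.056 m and z of green3_c in the frame of returns_floor between 0.005 and 0.075 m and x of orange_c in the frame of bay_orange between -0.02 and 0.02 m and y of orange_c in the frame of bay_orange between -0.034 and 0.034 m and z of orange_c in the frame of bay_orange between 0.015 and 0.029 m and angle between orange_c's own z axis and vertical below 0.15 rad and ((x of blue1_c in the frame of bay_blue between -0.078 and 0.078 m and y of blue1_c in the frame of bay_blue between -0.034 and 0.034 m and z of blue1_c in the frame of bay_blue between 0.015 and 0.029 m and angle between blue1_c's own z axis and vertical below 0.15 rad) or (x of blue1_c in the frame of crate_floor between -0.13 and 0.13 m and y of blue1_c in the frame of crate_floor between -0.097 and 0.097 m and z of blue1_c in the frame of crate_floor between -0.005 and 0.07 m)) and ((x of blue2_c in the frame of bay_blue between -0.078 and 0.078 m and y of blue2_c in the frame of bay_blue between -0.034 and 0.034 m and z of blue2_c in the frame of bay_blue between 0.015 and 0.029 m and angle between blue2_c's own z axis and vertical below 0.15 rad) or (x of blue2_c in the frame of crate_floor between -0.13 and 0.13 m and y of blue2_c in the frame of crate_floor between -0.097 and 0.097 m and z of blue2_c in the frame of crate_floor between -0.005 and 0.07 m)) and ((x of blue3_c in the frame of bay_blue between -0.078 and 0.078 m and y of blue3_c in the frame of bay_blue between -0.034 and 0.034 m and z of blue3_c in the frame of bay_blue between 0.015 and 0.029 m and angle between blue3_c's own z axis and vertical below 0.15 rad) or (x of blue3_c in the frame of crate_floor between -0.13 and 0.13 m and y of blue3_c in the frame of crate_floor between -0.097 and 0.097 m and z of blue3_c in the frame of crate_floor between -0.005 and 0.07 m)) and ((x of blue4_c in the frame of bay_blue between -0.078 and 0.078 m and y of blue4_c in the frame of bay_blue between -0.034 and 0.034 m and z of blue4_c in the frame of bay_blue between 0.015 and 0.029 m and angle between blue4_c's own z axis and vertical below 0.15 rad) or (x of blue4_c in the frame of crate_floor between -0.13 and 0.13 m and y of blue4_c in the frame of crate_floor between -0.097 and 0.097 m and z of blue4_c in the frame of crate_floor between -0.005 and 0.07 m)) and ((x of blue5_c in the frame of bay_blue between -0.078 and 0.078 m and y of blue5_c in the frame of bay_blue between -0.034 and 0.034 m and z of blue5_c in the frame of bay_blue between 0.015 and 0.029 m and angle between blue5_c's own z axis and vertical below 0.15 rad) or (x of blue5_c in the frame of crate_floor between -0.13 and 0.13 m and y of blue5_c in the frame of crate_floor between -0.097 and 0.097 m and z of blue5_c in the frame of crate_floor between -0.005 and 0.07 m)) and horizontal distance between any of blue1_c, blue2_c, blue3_c and bay_blue below 0.09 m and horizontal distance between any of blue1_c, blue2_c, blue4_c and bay_blue below 0.09 m and horizontal distance between any of blue1_c, blue2_c, blue5_c and bay_blue below 0.09 m and horizontal distance between any of blue1_c, blue3_c, blue4_c and bay_blue below 0.09 m and horizontal distance between any of blue1_c, blue3_c, blue5_c and bay_blue below 0.09 m and horizontal distance between any of blue1_c, blue4_c, blue5_c and bay_blue below 0.09 m and horizontal distance between any of blue2_c, blue3_c, blue4_c and bay_blue below 0.09 m and horizontal distance between any of blue2_c, blue3_c, blue5_c and bay_blue below 0.09 m and horizontal distance between any of blue2_c, blue4_c, blue5_c and bay_blue below 0.09 m and horizontal distance between any of blue3_c, blue4_c, blue5_c and bay_blue below 0.09 m and not (horizontal distance between each of blue1_c, blue2_c, blue3_c, blue4_c and bay_blue below 0.09 m) and not (horizontal distance between each of blue1_c, blue2_c, blue3_c, blue5_c and bay_blue below 0.09 m) and not (horizontal distance between each of blue1_c, blue2_c, blue4_c, blue5_c and bay_blue below 0.09 m) and not (horizontal distance between each of blue1_c, blue3_c, blue4_c, blue5_c and bay_blue below 0.09 m) and not (horizontal distance between each of blue2_c, blue3_c, blue4_c, blue5_c and bay_blue below 0.09 m) and x of motor_c in the frame of crate_floor between -0.13 and 0.13 m and y of motor_c in the frame of crate_floor between -0.097 and 0.097 m and z of motor_c in the frame of crate_floor between -0.005 and 0.07 m and x of wheel_c in the frame of crate_floor between -0.13 and 0.13 m and y of wheel_c in the frame of crate_floor between -0.097 and 0.097 m and z of wheel_c in the frame of crate_floor between -0.005 and 0.07 m); the robot touches nothing.
Of green1, green2, green3 only 2 to 3 are there at a start; the rules pass over those that are not, and their reading is None.
At some moment in a run one of blue1, blue2, blue3, blue4, blue5, orange, green1, green2, green3 may be knocked a few centimetres aside while the robot is not near it.
Once in a run the grip may slacken for a moment while it holds something.
It also fails if it takes over 200 s, if anything falls off the work surface, if the arm or the gripper's body presses on something with over 40 N, if the wrist force passes 120 N, or if a joint passes its speed limit or range.

## Working session

There is one attempt and no reset: what is moved stays moved. The work goes in short steps, Python scripts to look and compute and a shell command to move; the robot and the scene stay as the last step left them, time stands still between calls to the robot, and variables do not carry over. Pictures are saved under pics/ and viewed, at most 14 in all, crops included, and the job is handed in when it is done.

```bash
ls; mkdir -p pics; python3 - <<'E'
from bench import r
import cv2
for n in("top","side"):
    s=r.snapshot(n); cv2.imwrite(f"pics/{n}0.png",s["pixels"][:,:,::-1]); print(n,s["fx"],s["fy"],s["cx"],s["cy"],s["k1"],s["world_to_cam"])
print(r.sense())
E
```

```text
pics
top 379.4209816035373 379.4209816035373 314.7399898278845 194.3102567452873 -0.068501555928192 [[ 5.27925470e-03 -9.99952415e-01 -8.20353735e-03 -9.35874133e+00]
 [ 9.80922267e-01  3.58420939e-03  1.94367331e-01 -5.42434977e+02]
 [-1.94328678e-01 -9.07314710e-03  9.80894512e-01 -9.37113982e+02]
 [ 0.00000000e+00  0.00000000e+00  0.00000000e+00  1.00000000e+00]]
side 469.68802886335243 469.68802886335243 312.8474454843096 192.42015935212154 -0.01988940573428107 [[ 9.86075417e-01 -1.64305025e-01 -2.56735271e-02 -5.42816740e+02]
 [ 1.18954505e-01  5.89005688e-01  7.99326044e-01 -1.24602607e+02]
 [-1.16211432e-01 -7.91249744e-01  6.00348853e-01 -1.05653228e+03]
 [ 0.00000000e+00  0.00000000e+00  0.00000000e+00  1.00000000e+00]]
{'time': 0.1, 'joint_pos': array([ 6.43208287e+01,  7.51190455e+00,  8.53259784e+01,  8.17360437e-04,
        8.72624222e+01, -4.89362476e+00]), 'qd': array([ 0.00097081, -0.18427883, -0.12359002,  0.05239756,  0.10666772,
        0.04942039]), 'joint_efforts': array([ 5.53472728e-04, -5.70956969e+01, -5.01938975e+01, -3.01531354e-04,
        8.26216594e-03,  1.35979036e-05]), 'tool_pos': array([212.67498058, 560.48373661, 230.30946646]), 'tcp_rot': array([-1.79900130e+02, -9.37001298e-03,  1.59214406e+02]), 'ft_force': array([ 0.00906942, -0.66585366, -0.0994924 ]), 'wrist_torque': array([-0.02674391,  0.00804411, -0.02108077]), 'grip_force': 0.0, 'finger_gap': 85.5905006758785}
```

View pics/top0.png

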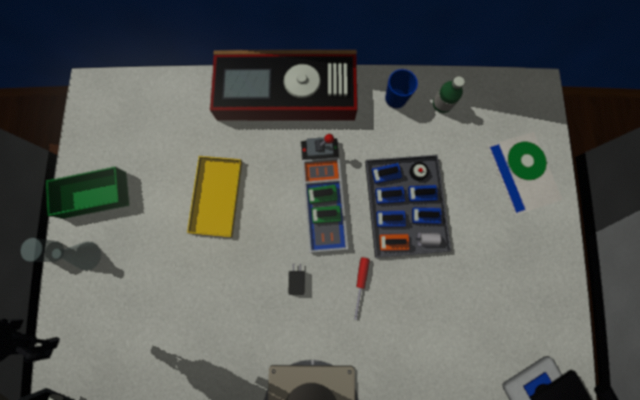

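View pics/side0.png

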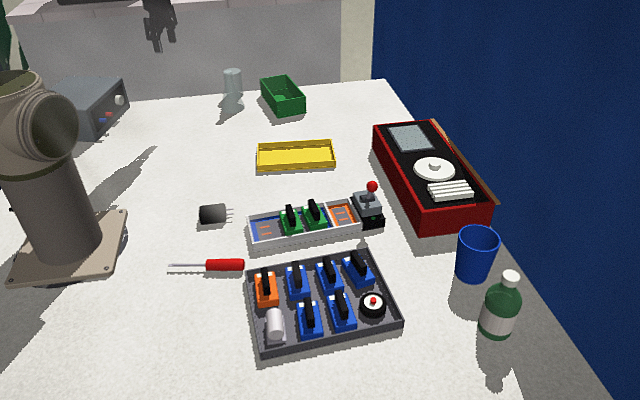

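The top view shows the charger at about (325,205), its lever at (328,140) and greens at (323,193) and (325,214). The yellow tray is at (215,197) and the crate at (408,207), with orange at (396,242). I'll enlarge both views.

```bash
python3 - <<'E'
import cv2
a=cv2.imread("pics/top0.png")[125:265,285:465]; cv2.imwrite("pics/top0c.png",cv2.convertScaleAbs(cv2.resize(a,None,fx=4.2,fy=4.2,interpolation=cv2.INTER_CUBIC),alpha=1.6,beta=10))
a=cv2.imread("pics/side0.png")[170:360,235:415]; cv2.imwrite("pics/side0c.png",cv2.convertScaleAbs(cv2.resize(a,None,fx=3.1,fy=3.1,interpolation=cv2.INTER_CUBIC),alpha=1.4,beta=10))
E
```

```text
(no output)
```

View pics/top0c.png

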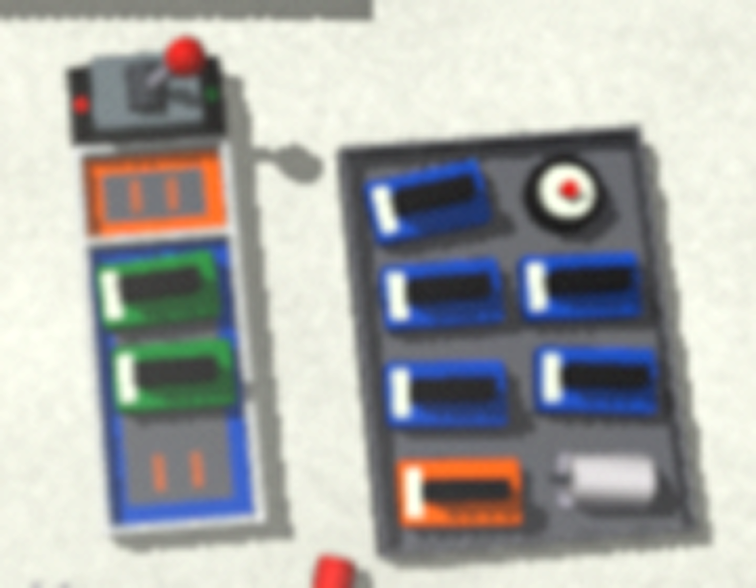

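View pics/side0c.png

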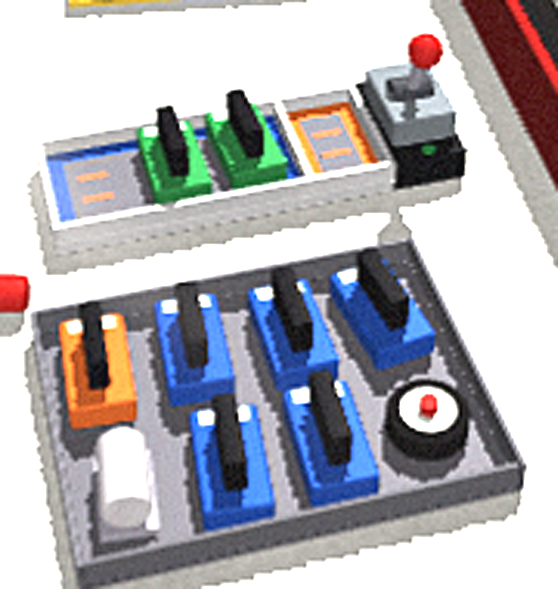

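The enlarged crops show each rib, with two greens, five blues and one orange. The red ball is at crop (184,56) in the top view and (425,50) in the side view. I'll triangulate the rib silhouette centres, the ball, and the charger and tray corners.

```bash
cat > h.py <<'E'
from bench import r
import numpy as np, cv2, json
from scipy.optimize import least_squares
def proj(s,P):
    c=np.array(s["world_to_cam"])@np.r_[P,1]; x,y=c[0]/-c[2],-c[1]/-c[2]; k=1+s["k1"]*(x*x+y*y)
    return np.array([s["fx"]*x*k+s["cx"],s["fy"]*y*k+s["cy"]])
def tri(st,ss,pt,ps):
    f=least_squares(lambda P:np.r_[proj(st,P)-pt,proj(ss,P)-ps],[550,0,30]); return f.x,np.sqrt(f.fun@f.fun)
def onz(s,p,z):
    f=least_squares(lambda q:proj(s,[q[0],q[1],z])-p,[550,0]); return np.r_[f.x,z]
TC=lambda c:np.array([285+c[0]/4.2,125+c[1]/4.2])
SC=lambda c:np.array([235+c[0]/3.1,170+c[1]/3.1])
E
cat > m.py <<'E'
from h import *
st,ss=r.snapshot("top"),r.snapshot("side")
D=dict(Ga=((163,287),(245,124)),Gb=((177,372),(173,141)),B1=((432,195),(383,285)),B2=((449,289),(292,308)),B3=((590,282),(332,419)),B4=((452,391),(192,327)),B5=((605,376),(232,442)),O=((466,490),(96,346)),ball=((184,56),(425,50)),Pnl=((262,518),(60,225)),Pfl=((110,530),(45,148)),Pnr=((229,150),(393,165)))
for k,(a,b) in D.items(): print(k,*[np.round(v,1) for v in tri(st,ss,TC(a),SC(b))],'z-fixed43',onz(st,TC(a),37).round(1))
for k,a,b,z in (("Ga",(136,291),(201,279),37),("Gb",(134,376),(220,367),37),("B1",(391,203),(473,186),37),("B2",(407,290),(491,288),37),("B3",(549,285),(632,279),37),("B4",(410,393),(494,389),37),("B5",(563,376),(647,376),37),("O",(424,491),(508,489),37),("chgR",(262,518),(229,150),26),("chgL",(110,530),(82,155),26),("crateL",(383,560),(340,150),24),("crateR",(703,540),(640,128),24)):
    p,q=onz(st,TC(a),z),onz(st,TC(b),z); d=q-p; print(k,"dir",np.degrees(np.arctan2(d[1],d[0])).round(1),"len",np.linalg.norm(d).round(1))
for p in ((198,157),(242,159),(236,238),(189,234)): print("tray",onz(st,p,22).round(1))
E
python3 m.py
```

```text
Ga [548.1 -30.7  46.5] 0.8 z-fixed43 [548.4 -30.8  37. ]
Gb [494.1 -39.4  46.3] 0.6 z-fixed43 [494.2 -39.6  37. ]
B1 [ 610.1 -202.7   39.3] 0.7 z-fixed43 [ 609.1 -203.1   37. ]
B2 [ 548.5 -211.4   39.2] 0.5 z-fixed43 [ 547.8 -211.8   37. ]
B3 [ 554.6 -302.    37.1] 0.9 z-fixed43 [ 552.6 -302.    37. ]
B4 [ 483.9 -211.9   35.3] 0.4 z-fixed43 [ 482.8 -211.5   37. ]
B5 [ 493.9 -308.2   37.7] 0.7 z-fixed43 [ 492.5 -308.4   37. ]
O [ 422.2 -218.2   37.1] 0.5 z-fixed43 [ 421.1 -218.3   37. ]
ball [678.8 -42.6 103.5] 0.2 z-fixed43 [702.  -44.5  37. ]
Pnl [406.3 -92.5  27.6] 1.0 z-fixed43 [403.7 -91.9  37. ]
Pfl [399.7   2.1  20.6] 1.5 z-fixed43 [396.    1.6  37. ]
Pnr [647.2 -74.   25.8] 2.5 z-fixed43 [638.5 -73.3  37. ]
Ga dir -79.1 len 41.8
Gb dir -83.7 len 54.1
B1 dir -77.8 len 54.3
B2 dir -88.4 len 53.4
B3 dir -85.6 len 53.5
B4 dir -87.1 len 52.9
B5 dir -89.9 len 53.3
O dir -88.6 len 52.2
chgR dir 4.5 len 238.1
chgL dir 4.7 len 242.3
crateL dir 4.6 len 264.8
crateR dir 5.3 len 269.0
tray [653.  317.9  22. ]
tray [647.2 194.5  22. ]
tray [429.9 201.3  22. ]
tray [439.5 328.3  22. ]
```

```bash
cat > ov.py <<'E'
from h import *
import sys
bx,by,yaw=map(float,sys.argv[1:4]); t=np.radians(yaw); R=np.array([[np.cos(t),-np.sin(t)],[np.sin(t),np.cos(t)]])
out=[]
for n,f,(x0,x1,y0,y1) in(("top",6,(292,352,130,256)),("side",4.4,(242,390,175,250))):
    s=r.snapshot(n); im=cv2.resize(np.ascontiguousarray(s["pixels"][y0:y1,x0:x1,::-1]),None,fx=f,fy=f,interpolation=cv2.INTER_CUBIC)
    for (cx,hx,hy,z,col) in((0,90,46,26,(0,255,255)),(123,28,46,26,(0,255,255)),(0,90,46,12,(255,255,0)),(123,28,46,12,(255,255,0)),(30.5,125.5,51,26,(255,0,255))):
        P=[np.r_[np.array([bx,by])+R@[cx+a*hx,b*hy],z] for a,b in((-1,-1),(1,-1),(1,1),(-1,1))]
        p=np.array([(proj(s,q)+.5-[x0,y0])*f for q in P]).astype(int); cv2.polylines(im,[p],True,col,1)
    out.append(im)
h=max(i.shape[0] for i in out)
out=[cv2.copyMakeBorder(i,0,h-i.shape[0],0,0,cv2.BORDER_CONSTANT) for i in out]
im=np.hstack(out); im=cv2.resize(im,None,fx=min(1,795/im.shape[1],595/im.shape[0]),fy=min(1,795/im.shape[1],595/im.shape[0])) ; cv2.imwrite(sys.argv[4],im)
E
python3 ov.py 494 -35 4.7 pics/ov1.png
```

```text
(no output)
```

View pics/ov1.png

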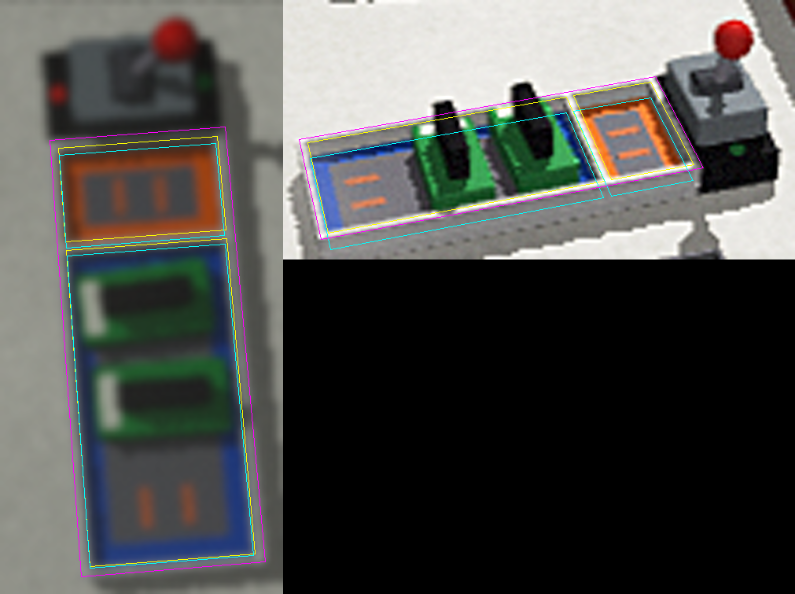

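The overlay fits both views, so bay_blue is at about (494,-35) with yaw 4.7°. Next I'll rotate to yaw about 94.7, with the fingers shut for the lever.

```bash
cat > go.py <<'E'
# work out how far to go: tool-axis shift from measured pose to each world target given (x y z), yaw
from h import *
import sys
from scipy.spatial.transform import Rotation as Ro
s=r.sense(); R=Ro.from_euler("xyz",s["tcp_rot"],degrees=True)
print("t",s["time"],"pos",s["tool_pos"].round(1),"rot",s["tcp_rot"].round(1),"F",s["ft_force"].round(1),"gap",s["finger_gap"].round(1),"grip",round(float(s["grip_force"]),1))
if len(sys.argv)>1:
    x,y,z,w=map(float,sys.argv[1:5]); T=Ro.from_euler("xyz",[180,0,w],degrees=True)
    print("turn",(R.inv()*T).as_rotvec(degrees=True).round(1),"shift in target axes",T.inv().apply(np.array([x,y,z])-s["tool_pos"]).round(1))
E
J="python3 -m jog"
$J '[[0,0,8.06,0,0,0,1],[0,0,8.06,0,0,0,1],[0,0,8.06,0,0,0,1],[0,0,8.06,0,0,0,1],[0,0,8.06,0,0,0,1]]' 40 && $J '[[0,0,8.06,0,0,0,1],[0,0,8.06,0,0,0,1],[0,0,8.06,0,0,0,1],[0,0,0,0,0,0,1]]'
python3 go.py 679 -95 150 94.7; python3 go.py 494 -35 150 94.7
```

```text
time: 0.8
tool_pos: [212.9, 560.9, 231.1]
tcp_rot: [-180.0, 0.0, 118.6]
ft_force: [0.5, -0.3, -0.3]
finger_gap: 12.1
grip_force: 0.0
time: 1.2
tool_pos: [212.9, 560.9, 231.2]
tcp_rot: [-180.0, 0.0, 94.6]
ft_force: [0.6, 0.3, -0.2]
finger_gap: -0.0
grip_force: 0.0Traceback (most recent call last):
  File "go.py", line 6, in <module>
    print("t",s["time"],"pos",s["tool_pos"].round(1),"rot",s["tcp_rot"].round(1),"F",s["ft_force"].round(1),"gap",s["finger_gap"].round(1),"grip",round(float(s["grip_force"]),1))
                                                                                                                  ^^^^^^^^^^^^^^^^^^^^^
AttributeError: 'float' object has no attribute 'round'
Traceback (most recent call last):
  File "go.py", line 6, in <module>
    print("t",s["time"],"pos",s["tool_pos"].round(1),"rot",s["tcp_rot"].round(1),"F",s["ft_force"].round(1),"gap",s["finger_gap"].round(1),"grip",round(float(s["grip_force"]),1))
                                                                                                                  ^^^^^^^^^^^^^^^^^^^^^
AttributeError: 'float' object has no attribute 'round'
```

```bash
sed -i 's/s\["finger_gap"\].round(1)/round(float(s["finger_gap"]),1)/' go.py
J="python3 -m jog"
R5='5 rows'
$J '[[0,0,0,-40,24,0,1],[0,0,0,-40,24,0,1],[0,0,0,-40,24,0,1],[0,0,0,-40,24,0,1],[0,0,0,-40,24,0,1]]' && $J '[[0,0,0,-40,24,0,1],[0,0,0,-40,24,0,1],[0,0,0,-40,24,0,1],[0,0,0,-40,24,0,1],[0,0,0,-40,24,0,1]]' >/dev/null && $J '[[0,0,0,-40,24,0,1],[0,0,0,-40,24,0,1],[0,0,0,-40,24,0,1],[0,0,0,-40,24,0,1],[0,0,0,-40,24,0,1]]'
$J '[[0,0,0,-40,24,0,1],[0,0,0,-40,24,0,1],[0,0,0,0,0,0,1],[0,0,0,0,0,0,1]]'
python3 go.py 679 -95 85 94.7
```

```text
time: 1.7
tool_pos: [349.7, 370.0, 231.4]
tcp_rot: [180.0, -0.0, 95.0]
ft_force: [0.9, 0.1, -0.7]
finger_gap: 0.3
grip_force: 0.0
time: 2.7
tool_pos: [622.1, -9.1, 231.3]
tcp_rot: [180.0, -0.0, 95.0]
ft_force: [0.5, 0.9, 0.3]
finger_gap: 0.1
grip_force: 0.0
time: 3.1
tool_pos: [675.6, -84.2, 230.0]
tcp_rot: [-179.9, -0.0, 94.8]
ft_force: [-0.4, 1.0, 0.2]
finger_gap: -0.2
grip_force: 0.0
t 3.1 pos [675.6 -84.2 230. ] rot [-179.9   -0.    94.8] F [-0.4  1.   0.2] gap -0.2 grip 0.0
turn [-0.1 -0.   0.1] shift in target axes [-11.1   2.5 145. ]
```

```bash
J="python3 -m jog"
$J '[[0,0,0,-10,3,40,1],[0,0,0,0,0,45,1],[0,0,0,0,0,40,1],[0,0,0,0,0,20,1],[0,0,0,0,0,0,1]]' && $J '[[0,0,0,20,0,0,1],[0,0,0,15,0,0,1],[0,0,0,15,0,0,1],[0,0,0,12,0,0,1],[0,0,0,8,0,0,1]]' && $J '[[0,0,0,4,0,0,1],[0,0,0,3,0,0,1],[0,0,0,0,0,0,1]]'; python3 go.py 677.4 -19.9 85 94.7
```

```text
time: 3.6
tool_pos: [675.9, -90.6, 81.9]
tcp_rot: [-179.6, -0.1, 94.9]
ft_force: [-0.0, 0.1, -0.1]
finger_gap: 0.1
grip_force: 0.0
time: 4.1
tool_pos: [674.1, -21.1, 87.4]
tcp_rot: [179.9, 0.0, 94.8]
ft_force: [0.1, -1.0, 0.4]
finger_gap: -0.0
grip_force: 0.6
time: 4.4
tool_pos: [672.8, -15.8, 86.0]
tcp_rot: [-180.0, -0.0, 94.7]
ft_force: [-0.9, 0.1, -0.3]
finger_gap: -0.3
grip_force: 0.0
t 4.4 pos [672.8 -15.8  86. ] rot [-180.    -0.    94.7] F [-0.9  0.1 -0.3] gap -0.3 grip 0.0
turn [-0. -0.  0.] shift in target axes [-4.4  4.2  1. ]
```

```bash
J="python3 -m jog"
$J '[[0,0,0,-20,0,0,1],[0,0,0,0,0,-40,1],[0,0,0,0,0,-30,0],[0,0,0,10,-45,0,0],[0,0,0,0,-45,0,0]]' ; $J '[[0,0,0,0,-30,0,0],[0,0,0,0,0,0,0],[0,0,0,0,0,0,0]]'
cat > ball.py <<'E'
from h import *
b=np.array([494,-35.]);t=np.radians(4.7);X=np.array([np.cos(t),np.sin(t)]);Y=np.array([-X[1],X[0]])
for n in("side","top"):
    s=r.snapshot(n); im=s["pixels"].astype(int); m=(im[:,:,0]>1.6*im[:,:,1]+30)&(im[:,:,0]>1.6*im[:,:,2]+30)
    P=lambda y,z:np.r_[b+184*X+y*Y,z]
    for j in(0,.1,.2,.3,.5,.7,.88,1):
        L=.5-j; p=proj(s,P(60*np.sin(L),48+60*np.cos(L))); u,v=p.round().astype(int)
        print(n,j,p.round(1),m[v-3:v+4,u-3:u+4].sum())
    ys,xs=np.nonzero(m[:260,260:400] if n=="side" else m[110:165,300:355]); o=(260,0) if n=="side" else (300,110)
    k,l,st,c=cv2.connectedComponentsWithStats((m[:260,260:400] if n=="side" else m[110:165,300:355]).astype(np.uint8))
    print([(st[i][4],(c[i]+o).round(1)) for i in range(1,k) if st[i][4]>15])
E
python3 ball.py; python3 go.py 548 -31 36 94.7
```

```text
time: 4.9
tool_pos: [584.9, -34.5, 157.6]
tcp_rot: [179.8, 0.0, 94.7]
ft_force: [-0.7, -0.7, -0.2]
finger_gap: 42.0
grip_force: 0.0
time: 5.2
tool_pos: [554.2, -37.1, 156.6]
tcp_rot: [180.0, 0.0, 94.7]
ft_force: [0.7, -0.2, 0.1]
finger_gap: 42.6
grip_force: 0.0
side 0 [364.4 174.5] 49
side 0.1 [365.2 174.8] 48
side 0.2 [366.1 175.5] 43
side 0.3 [367.  176.3] 32
side 0.5 [368.8 178.8] 8
side 0.7 [370.6 182.2] 0
side 0.88 [372.1 186. ] 0
side 1 [373.  188.8] 0
[(np.int32(746), array([386.6, 158.8])), (np.int32(90), array([364. , 173.9])), (np.int32(89), array([344.3, 209.7])), (np.int32(21), array([333.7, 217.8]))]
top 0 [308.7 139.9] 0
top 0.1 [310.8 139.4] 0
top 0.2 [313.  138.9] 0
top 0.3 [315.3 138.6] 0
top 0.5 [320.  138.1] 0
top 0.7 [324.6 137.9] 0
top 0.88 [328.6 138. ] 0
top 1 [331.1 138.2] 0
[]
t 5.3 pos [555.3 -36.7 156.9] rot [179.9   0.   94.7] F [-0.4  0.3 -0.6] gap 42.4 grip 0.0
turn [ 0.1  0.  -0. ] shift in target axes [  6.3  -6.8 120.9]
```

```bash
J="python3 -m jog"
$J '[[0,0,0,6,-7,30,0],[0,0,0,0,0,40,0],[0,0,0,0,0,30,0],[0,0,0,0,0,20,0],[0,0,0,0,0,0,0]]' 60; $J '[[0,0,0,0,0,0,1],[0,0,0,0,0,0,1],[0,0,0,0,0,0,1],[0,0,0,0,0,0,1]]'; $J '[[0,0,0,0,0,-10,1],[0,0,0,0,0,-20,1],[0,0,0,0,0,-30,1],[0,0,0,0,0,-30,1],[0,0,0,0,0,0,1]]'; python3 go.py 585 260 60 94.7
```

```text
time: 5.8
tool_pos: [544.8, -30.3, 32.6]
tcp_rot: [-179.6, -0.1, 94.7]
ft_force: [-1.5, 0.5, 0.1]
finger_gap: 42.6
grip_force: 0.0
time: 6.2
tool_pos: [548.8, -30.8, 38.3]
tcp_rot: [179.8, 0.1, 94.7]
ft_force: [2.5, -0.2, 4.3]
finger_gap: 12.6
grip_force: 61.1
time: 6.7
tool_pos: [549.8, -30.8, 132.1]
tcp_rot: [179.6, 0.1, 94.7]
ft_force: [1.6, 0.3, -0.7]
finger_gap: 12.7
grip_force: 60.4
t 6.7 pos [549.8 -30.8 132.1] rot [1.796e+02 1.000e-01 9.470e+01] F [ 1.6  0.3 -0.7] gap 12.7 grip 60.4
turn [0.4 0.1 0. ] shift in target axes [287.   58.9  72.1]
```

```bash
J="python3 -m jog"
$J '[[0,0,0,30,6,0,1],[0,0,0,40,8,0,1],[0,0,0,45,9,0,1],[0,0,0,45,9,0,1],[0,0,0,45,9,0,1]]' ; $J '[[0,0,0,42,9,0,1],[0,0,0,40,9,0,1],[0,0,0,0,0,30,1],[0,0,0,0,0,30,1],[0,0,0,0,0,0,1]]'; python3 go.py 585 260 31 94.7
```

```text
time: 7.2
tool_pos: [569.9, 178.8, 125.6]
tcp_rot: [-179.9, 0.0, 94.7]
ft_force: [0.8, -0.8, -2.3]
finger_gap: 13.0
grip_force: 60.4
time: 7.7
tool_pos: [577.1, 259.2, 59.9]
tcp_rot: [-179.4, 0.2, 94.8]
ft_force: [-2.1, -0.3, -2.1]
finger_gap: 12.8
grip_force: 60.2
t 7.7 pos [577.1 259.2  59.9] rot [-179.4    0.2   94.8] F [-2.1 -0.3 -2.1] gap 12.8 grip 60.2
turn [-0.6  0.2  0.1] shift in target axes [ 0.1  7.9 28.9]
```

```bash
J="python3 -m jog"
$J '[[0,0,0,0,8,12,1],[0,0,0,0,0,10,1],[0,0,0,0,0,7,1],[0,0,0,0,0,0,1],[0,0,0,0,0,0,0.3]]' ; $J '[[0,0,0,0,0,0,0.1],[0,0,0,0,0,-20,0],[0,0,0,0,0,-30,0],[0,0,0,0,0,-40,0],[0,0,0,0,0,0,0]]'; python3 go.py 494 -38 120 94.7
```

```text
time: 8.2
tool_pos: [590.0, 261.0, 37.8]
tcp_rot: [180.0, -0.0, 94.7]
ft_force: [1.0, -0.7, 1.1]
finger_gap: 25.9
grip_force: 0.0
time: 8.7
tool_pos: [594.4, 262.7, 136.0]
tcp_rot: [179.3, -0.2, 94.7]
ft_force: [0.8, 0.6, 1.1]
finger_gap: 42.4
grip_force: 0.0
t 8.7 pos [594.4 262.7 136. ] rot [179.3  -0.2  94.7] F [0.8 0.6 1.1] gap 42.4 grip 0.0
turn [ 0.7 -0.2  0. ] shift in target axes [-291.4 -124.6   16. ]
```

```bash
J="python3 -m jog"
$J '[[0,0,0,-42,-18,0,0],[0,0,0,-42,-18,0,0],[0,0,0,-42,-18,0,0],[0,0,0,-42,-18,0,0],[0,0,0,-42,-18,0,0]]' >/dev/null; $J '[[0,0,0,-41,-18,0,0],[0,0,0,-40,-16,0,0],[0,0,0,0,0,0,0],[0,0,0,0,0,0,0],[0,0,0,0,0,0,0]]'; python3 go.py 494 -39 36 94.7
python3 - <<'E'
from h import *
a=r.snapshot("top")["pixels"][130:260,180:350,::-1]; b=r.snapshot("side")["pixels"][120:250,230:400,::-1]
cv2.imwrite("pics/c1.png",np.hstack([cv2.convertScaleAbs(cv2.resize(i,None,fx=2.3,fy=2.3),alpha=1.3) for i in(a,b)]))
E
```

```text
time: 9.7
tool_pos: [490.9, -38.6, 127.8]
tcp_rot: [179.9, -0.0, 94.7]
ft_force: [-0.2, 0.2, 0.5]
finger_gap: 42.8
grip_force: 0.0
t 9.7 pos [490.9 -38.6 127.8] rot [179.9  -0.   94.7] F [-0.2  0.2  0.5] gap 42.8 grip 0.0
turn [ 0.1 -0.   0. ] shift in target axes [-0.7  3.  91.8]
```

View pics/c1.png

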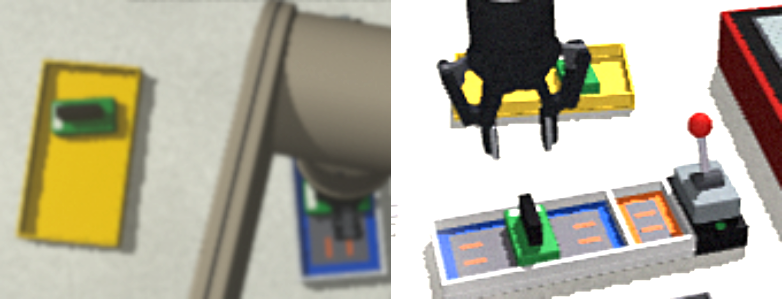

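The first green sits flat in the tray at (83,115). The second is still in place below the gripper.

```bash
J="python3 -m jog"
$J '[[0,0,0,-1,2,40,0],[0,0,0,0,0,30,0],[0,0,0,0,0,14,0],[0,0,0,0,0,6,0],[0,0,0,0,0,0,0]]' 60; $J '[[0,0,0,0,0,0,1],[0,0,0,0,0,0,1],[0,0,0,0,0,0,1],[0,0,0,0,0,0,1]]'; $J '[[0,0,0,0,0,-10,1],[0,0,0,0,0,-20,1],[0,0,0,0,0,-30,1],[0,0,0,0,0,-30,1],[0,0,0,0,0,0,1]]'; python3 go.py 500 260 65 94.7
```

```text
time: 10.3
tool_pos: [492.4, -39.5, 37.1]
tcp_rot: [-180.0, -0.0, 94.8]
ft_force: [0.6, -0.0, 0.8]
finger_gap: 43.0
grip_force: 0.0
time: 10.7
tool_pos: [494.1, -40.2, 39.0]
tcp_rot: [179.8, 0.0, 94.7]
ft_force: [0.5, 1.1, 6.3]
finger_gap: 12.4
grip_force: 60.6
time: 11.2
tool_pos: [495.4, -40.6, 132.7]
tcp_rot: [179.6, 0.1, 94.7]
ft_force: [0.9, -1.0, -0.0]
finger_gap: 12.7
grip_force: 59.5
t 11.2 pos [495.4 -40.6 132.7] rot [1.796e+02 1.000e-01 9.470e+01] F [ 0.9 -1.  -0. ] gap 12.7 grip 59.5
turn [0.4 0.1 0. ] shift in target axes [299.2  29.2  67.7]
```

```bash
J="python3 -m jog"
$J '[[0,0,0,30,3,0,1],[0,0,0,40,4,0,1],[0,0,0,47,5,0,1],[0,0,0,47,5,0,1],[0,0,0,47,5,0,1]]' ; $J '[[0,0,0,47,4,0,1],[0,0,0,40,4,10,1],[0,0,0,0,0,35,1],[0,0,0,0,0,22,1],[0,0,0,0,0,0,1]]'; $J '[[0,0,0,0,0,0,1],[0,0,0,0,0,14,1],[0,0,0,0,0,14,1],[0,0,0,0,0,6,1],[0,0,0,0,0,0,1]]';python3 go.py 500 260 29 94.7
```

```text
time: 11.7
tool_pos: [496.2, 173.6, 126.9]
tcp_rot: [-179.9, 0.0, 94.7]
ft_force: [1.4, 0.0, -2.0]
finger_gap: 12.5
grip_force: 59.5
time: 12.2
tool_pos: [493.8, 258.3, 55.5]
tcp_rot: [-179.5, 0.2, 94.8]
ft_force: [-1.1, 0.0, -1.8]
finger_gap: 12.7
grip_force: 59.3
time: 12.7
tool_pos: [499.3, 259.5, 30.1]
tcp_rot: [179.9, -0.0, 94.7]
ft_force: [-13.5, -7.6, 32.4]
finger_gap: 12.4
grip_force: 65.9
t 12.7 pos [499.3 259.5  30.1] rot [179.9  -0.   94.7] F [-13.5  -7.6  32.4] gap 12.4 grip 65.9
turn [ 0.1 -0.   0. ] shift in target axes [0.4 0.7 1.1]
```

```bash
J="python3 -m jog"
$J '[[0,0,0,0,0,0,0.3],[0,0,0,0,0,0,0.1],[0,0,0,0,0,-20,0],[0,0,0,0,0,-40,0],[0,0,0,0,0,-40,0]]'; $J '[[0,0,0,-45,-8,0,0],[0,0,0,-45,-8,0,0],[0,0,0,-45,-8,0,0],[0,0,0,-45,-8,0,0],[0,0,0,-45,-8,0,0]]' >/dev/null;  $J '[[0,0,0,-45,-8,0,0],[0,0,0,-45,-8,0,0],[0,0,0,-45,-8,0,0],[0,0,0,-45,-8,0,0],[0,0,0,-45,-8,0,0]]'; $J '[[0,0,0,0,0,0,0],[0,0,0,0,0,0,0],[0,0,0,0,0,0,0]]' >/dev/null; python3 go.py 422 -218 29 94.7
python3 - <<'E'
from h import *
a=r.snapshot("top")["pixels"][130:265,180:465,::-1]; b=r.snapshot("side")["pixels"][130:360,230:415,::-1]
cv2.imwrite("pics/c2.png",cv2.convertScaleAbs(cv2.resize(a,None,fx=2.8,fy=2.8,interpolation=cv2.INTER_CUBIC),alpha=1.4)); cv2.imwrite("pics/c2s.png",cv2.resize(b,None,fx=2.6,fy=2.6,interpolation=cv2.INTER_CUBIC))
E
```

```text
time: 13.2
tool_pos: [496.6, 258.8, 125.7]
tcp_rot: [-179.8, 0.1, 94.7]
ft_force: [0.7, -0.5, 0.9]
finger_gap: 42.5
grip_force: 0.0
time: 14.2
tool_pos: [454.5, -197.5, 125.9]
tcp_rot: [180.0, -0.0, 94.7]
ft_force: [1.0, -0.9, -0.0]
finger_gap: 42.8
grip_force: 0.0
t 14.5 pos [ 455.  -194.8  125.7] rot [-1.80e+02 -1.00e-01  9.47e+01] F [ 0.2  0.  -0.3] gap 42.5 grip 0.0
turn [-0.  -0.1  0. ] shift in target axes [-20.4 -34.8  96.7]
```

View pics/c2s.png

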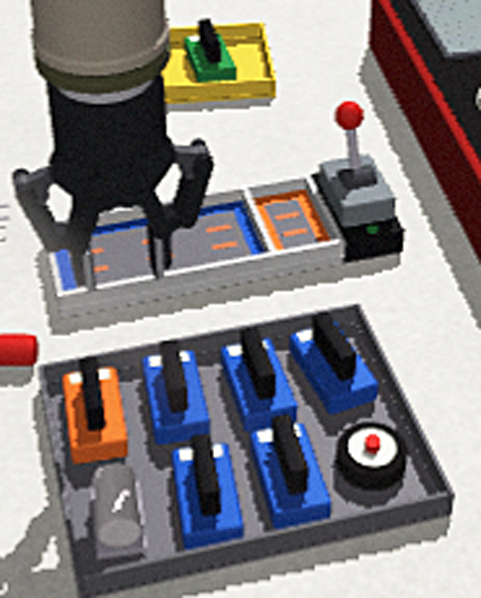

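The crate is unchanged, with the orange rib at (91,395) in this crop. The charger is empty and the lever is off.

```bash
J="python3 -m jog"
$J '[[0,0,0,-20,-35,0,0],[0,0,0,0,0,40,0],[0,0,0,0,0,35,0],[0,0,0,0,0,0,0],[0,0,0,0,0,0,0]]' 60; python3 go.py 422 -218 30 93; $J '[[0,0,0,0,0,14,0],[0,0,0,0,0,6,0],[0,0,0,0,0,0,0],[0,0,0,0,0,0,1],[0,0,0,0,0,0,1]]';$J '[[0,0,0,0,0,0,1],[0,0,0,0,0,0,1],[0,0,0,0,0,0,1]]'; $J '[[0,0,0,0,0,-10,1],[0,0,0,0,0,-20,1],[0,0,0,0,0,-30,1],[0,0,0,0,0,-30,1],[0,0,0,0,0,0,1]]'; python3 go.py 614 -25 70 94.7
```

```text
time: 15.1
tool_pos: [421.8, -217.3, 51.4]
tcp_rot: [-179.9, -0.1, 94.8]
ft_force: [0.3, 0.8, 0.9]
finger_gap: 42.7
grip_force: 0.0
t 15.1 pos [ 421.8 -217.3   51.4] rot [-1.799e+02 -1.000e-01  9.480e+01] F [0.3 0.8 0.9] gap 42.7 grip 0.0
turn [-0.1 -0.1  1.8] shift in target axes [-0.7  0.2 21.4]
time: 15.6
tool_pos: [422.4, -218.7, 31.9]
tcp_rot: [180.0, 0.0, 94.7]
ft_force: [0.0, 0.1, -1.4]
finger_gap: 14.6
grip_force: 7.8
time: 15.9
tool_pos: [422.4, -218.7, 31.8]
tcp_rot: [179.9, 0.0, 94.7]
ft_force: [0.6, 0.6, 2.7]
finger_gap: 12.3
grip_force: 61.5
time: 16.4
tool_pos: [424.4, -220.2, 126.5]
tcp_rot: [179.7, 0.3, 94.7]
ft_force: [1.0, -0.7, -1.5]
finger_gap: 12.5
grip_force: 60.9
t 16.4 pos [ 424.4 -220.2  126.5] rot [179.7   0.3  94.7] F [ 1.  -0.7 -1.5] gap 12.5 grip 60.9
turn [0.3 0.3 0. ] shift in target axes [179.  205.   56.5]
```

```bash
J="python3 -m jog"
$J '[[0,0,0,20,25,0,1],[0,0,0,32,37,0,1],[0,0,0,32,37,0,1],[0,0,0,32,37,0,1],[0,0,0,32,37,0,1]]' ; $J '[[0,0,0,31,32,0,1],[0,0,0,0,0,20,1],[0,0,0,0,0,20,1],[0,0,0,0,0,0,1],[0,0,0,0,0,0,1]]';python3 go.py 614 -25 42 94.7
```

```text
time: 16.9
tool_pos: [582.6, -55.1, 120.6]
tcp_rot: [-179.9, -0.0, 94.7]
ft_force: [1.2, -0.9, -1.3]
finger_gap: 12.7
grip_force: 60.8
time: 17.4
tool_pos: [610.4, -23.2, 80.5]
tcp_rot: [-179.9, -0.0, 94.7]
ft_force: [0.1, -0.2, -1.2]
finger_gap: 12.3
grip_force: 60.8
t 17.4 pos [610.4 -23.2  80.5] rot [-179.9   -0.    94.7] F [ 0.1 -0.2 -1.2] gap 12.3 grip 60.8
turn [-0.1 -0.   0. ] shift in target axes [-2.1  3.4 38.5]
```

```bash
J="python3 -m jog"
$J '[[0,0,0,-2,4,10,1],[0,0,0,0,0,10,1],[0,0,0,0,0,8,1],[0,0,0,0,0,0,1],[0,0,0,0,0,0,1]]' ; $J '[[0,0,0,0,0,6,1],[0,0,0,0,0,4,1],[0,0,0,0,0,0,1]]';python3 go.py 614 -25 40 94.7
```

```text
time: 17.9
tool_pos: [615.2, -24.9, 52.9]
tcp_rot: [-179.9, -0.0, 94.7]
ft_force: [0.1, 0.1, -2.0]
finger_gap: 12.5
grip_force: 60.9
time: 18.2
tool_pos: [615.0, -24.7, 42.4]
tcp_rot: [-179.9, -0.0, 94.7]
ft_force: [-0.4, 0.2, -1.3]
finger_gap: 12.4
grip_force: 60.9
t 18.2 pos [615.  -24.7  42.4] rot [-179.9   -0.    94.7] F [-0.4  0.2 -1.3] gap 12.4 grip 60.9
turn [-0.1 -0.   0. ] shift in target axes [-0.2 -1.1  2.4]
```

```bash
J="python3 -m jog"
$J '[[0,0,0,0,0,2,1],[0,0,0,0,0,0,0.5],[0,0,0,0,0,0,0.25],[0,0,0,0,0,0,0.25],[0,0,0,0,0,-15,0.25]]'; $J '[[0,0,0,0,0,-40,0.25],[0,0,0,0,0,-30,0],[0,0,0,-29,-24,0,0],[0,0,0,-29,-24,0,0],[0,0,0,-29,-24,0,0]]'; $J '[[0,0,0,-29,-24,0,0],[0,0,0,-29,-24,0,0],[0,0,0,-30,-25,0,0],[0,0,0,0,0,0,0],[0,0,0,0,0,0,0]]' >/dev/null; python3 go.py 484 -212 31 94.7
python3 - <<'E'
from h import *
b=r.snapshot("side")["pixels"][130:360,230:415,::-1]
cv2.imwrite("pics/c3s.png",cv2.resize(b,None,fx=2.6,fy=2.6,interpolation=cv2.INTER_CUBIC))
E
```

```text
time: 18.7
tool_pos: [613.8, -24.6, 54.6]
tcp_rot: [-179.8, -0.0, 94.7]
ft_force: [0.4, -0.8, -1.1]
finger_gap: 31.9
grip_force: 0.0
time: 19.2
tool_pos: [551.0, -118.4, 128.3]
tcp_rot: [179.9, 0.1, 94.8]
ft_force: [0.1, 0.1, 0.5]
finger_gap: 42.5
grip_force: 0.0
t 19.7 pos [ 485.7 -212.   127.7] rot [179.9   0.   94.6] F [0.8 0.  0.2] gap 42.9 grip 0.0
turn [ 0.1  0.  -0.1] shift in target axes [ 0.2 -1.7 96.7]
```

View pics/c3s.png

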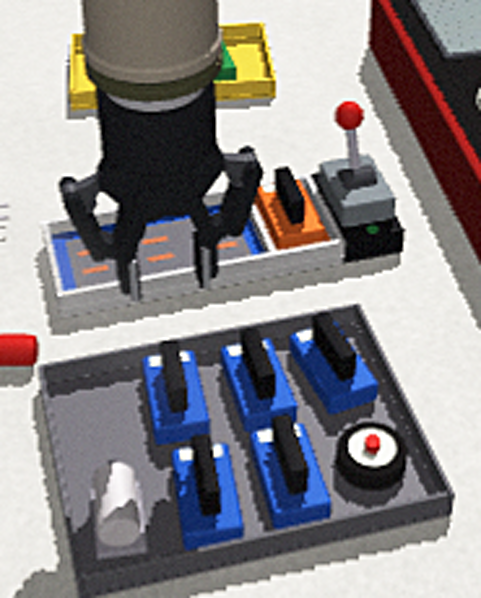

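Orange is seated in its bay at (290,205). The blue packs haven't moved.

```bash
J="python3 -m jog"
$J '[[0,0,0,0,-2,40,0],[0,0,0,0,0,35,0],[0,0,0,0,0,14,0],[0,0,0,0,0,7,0],[0,0,0,0,0,0,0]]' 60;  $J '[[0,0,0,0,0,0,0],[0,0,0,0,0,0,1],[0,0,0,0,0,0,1],[0,0,0,0,0,0,1],[0,0,0,0,0,0,1]]'; $J '[[0,0,0,0,0,-10,1],[0,0,0,0,0,-20,1],[0,0,0,0,0,-30,1],[0,0,0,0,0,-30,1],[0,0,0,0,0,0,1]]'; python3 go.py 551 -30 80 94.7
```

```text
time: 20.25
tool_pos: [483.9, -210.8, 30.3]
tcp_rot: [-180.0, -0.0, 94.8]
ft_force: [0.7, -0.0, 0.4]
finger_gap: 43.0
grip_force: 0.0
time: 20.75
tool_pos: [484.6, -211.8, 31.6]
tcp_rot: [179.9, 0.1, 94.7]
ft_force: [1.3, 0.9, 5.8]
finger_gap: 12.9
grip_force: 60.9
time: 21.25
tool_pos: [486.3, -212.9, 125.8]
tcp_rot: [179.6, 0.3, 94.7]
ft_force: [2.0, -0.6, -0.4]
finger_gap: 12.4
grip_force: 60.0
t 21.25 pos [ 486.3 -212.9  125.8] rot [179.6   0.3  94.7] F [ 2.  -0.6 -0.4] gap 12.4 grip 60.0
turn [0.4 0.3 0. ] shift in target axes [177.   79.5  45.8]
```

```bash
J="python3 -m jog"
$J '[[0,0,0,25,10,0,1],[0,0,0,40,18,0,1],[0,0,0,42,19,0,1],[0,0,0,40,18,0,1],[0,0,0,30,14.5,10,1]]' ; $J '[[0,0,0,0,0,20,1],[0,0,0,0,0,14,1],[0,0,0,0,0,0,1],[0,0,0,0,0,0,1]]';python3 go.py 551 -30 42 94.7
```

```text
time: 21.75
tool_pos: [549.2, -26.1, 111.2]
tcp_rot: [179.9, 0.0, 94.8]
ft_force: [1.2, -0.7, -0.5]
finger_gap: 12.8
grip_force: 59.9
time: 22.15
tool_pos: [547.4, -29.0, 75.8]
tcp_rot: [-179.9, -0.0, 94.7]
ft_force: [0.3, -0.3, -1.3]
finger_gap: 12.6
grip_force: 59.9
t 22.15 pos [547.4 -29.   75.8] rot [-179.9   -0.    94.7] F [ 0.3 -0.3 -1.3] gap 12.6 grip 59.9
turn [-0.1 -0.  -0. ] shift in target axes [-1.2  3.5 33.8]
```

```bash
J="python3 -m jog"
$J '[[0,0,0,-1,3,12,1],[0,0,0,0,0,12,1],[0,0,0,0,0,6,1],[0,0,0,0,0,4,1],[0,0,0,0,0,0,1]]' ; python3 go.py 551 -30 40 94.7; $J '[[0,0,0,0,0,2,1],[0,0,0,0,0,0,0.5],[0,0,0,0,0,0,0.25],[0,0,0,0,0,0,0.2],[0,0,0,0,0,-15,0.2]]'; $J '[[0,0,0,0,0,-40,0.2],[0,0,0,0,0,-30,0],[0,0,0,-36,-3.5,0,0],[0,0,0,-36,-3.5,0,0],[0,0,0,-36,-3.5,0,0]]'; $J '[[0,0,0,-36,-3.5,0,0],[0,0,0,-36,-3.5,0,0],[0,0,0,0,0,0,0],[0,0,0,0,0,0,0]]' >/dev/null; python3 go.py 548.5 -211.5 31 94.7
python3 - <<'E'
from h import *
b=r.snapshot("side")["pixels"][130:360,230:415,::-1]
cv2.imwrite("pics/c4s.png",cv2.resize(b,None,fx=2.6,fy=2.6,interpolation=cv2.INTER_CUBIC))
E
```

```text
time: 22.65
tool_pos: [550.6, -29.1, 41.3]
tcp_rot: [-179.9, -0.0, 94.7]
ft_force: [-0.0, -0.3, -1.8]
finger_gap: 12.7
grip_force: 59.9
t 22.65 pos [550.6 -29.1  41.3] rot [-179.9   -0.    94.7] F [-0.  -0.3 -1.8] gap 12.7 grip 59.9
turn [-0.1 -0.   0. ] shift in target axes [-0.9  0.4  1.3]
time: 23.15
tool_pos: [549.5, -28.9, 53.9]
tcp_rot: [-179.8, -0.1, 94.7]
ft_force: [-0.6, 0.2, -0.6]
finger_gap: 34.4
grip_force: 0.0
time: 23.65
tool_pos: [550.4, -138.8, 127.5]
tcp_rot: [179.9, 0.1, 94.8]
ft_force: [1.2, 0.4, -0.0]
finger_gap: 42.7
grip_force: 0.0
t 24.05 pos [ 548.8 -210.8  126.4] rot [179.9   0.   94.6] F [0.5 0.8 0.1] gap 42.5 grip 0.0
turn [ 0.1  0.  -0.1] shift in target axes [-0.7 -0.4 95.4]
```

View pics/c4s.png

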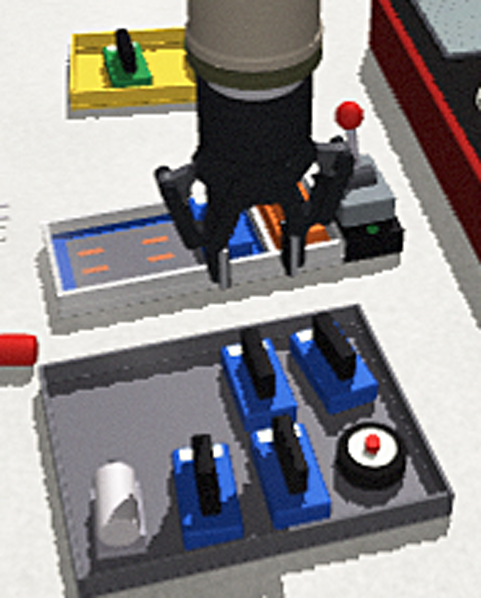

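The second blue is still at (258,365), and the first is in the bay. I'll pick the second and place it mid-bay.

```bash
J="python3 -m jog"
$J '[[0,0,0,-1,0,40,0],[0,0,0,0,0,35,0],[0,0,0,0,0,14,0],[0,0,0,0,0,6,0],[0,0,0,0,0,0,0]]' 60;  $J '[[0,0,0,0,0,0,0],[0,0,0,0,0,0,1],[0,0,0,0,0,0,1],[0,0,0,0,0,0,1],[0,0,0,0,0,0,1]]'; $J '[[0,0,0,0,0,-10,1],[0,0,0,0,0,-20,1],[0,0,0,0,0,-30,1],[0,0,0,0,0,-30,1],[0,0,0,0,0,0,1]]'; python3 go.py 494 -35 80 94.7
```

```text
time: 24.6
tool_pos: [548.9, -210.3, 30.5]
tcp_rot: [-180.0, -0.0, 94.8]
ft_force: [0.4, 0.8, -0.3]
finger_gap: 42.6
grip_force: 0.0
time: 25.1
tool_pos: [549.8, -211.5, 31.8]
tcp_rot: [179.9, 0.1, 94.7]
ft_force: [-0.5, 0.9, 6.9]
finger_gap: 12.6
grip_force: 59.5
time: 25.6
tool_pos: [551.6, -212.4, 126.2]
tcp_rot: [179.6, 0.2, 94.7]
ft_force: [0.6, -0.5, -0.7]
finger_gap: 12.4
grip_force: 58.7
t 25.6 pos [ 551.6 -212.4  126.2] rot [179.6   0.2  94.7] F [ 0.6 -0.5 -0.7] gap 12.4 grip 58.7
turn [0.4 0.2 0. ] shift in target axes [181.6 -42.9  46.2]
```

```bash
J="python3 -m jog"
$J '[[0,0,0,25,-7,0,1],[0,0,0,42,-10,0,1],[0,0,0,43,-10,0,1],[0,0,0,42,-9,0,1],[0,0,0,28,-6,10,1]]' ; $J '[[0,0,0,0,0,20,1],[0,0,0,0,0,14,1],[0,0,0,0,0,0,1],[0,0,0,0,0,0,1]]';python3 go.py 494 -35 42 94.7
```

```text
time: 26.1
tool_pos: [491.4, -32.9, 110.8]
tcp_rot: [179.9, -0.0, 94.8]
ft_force: [0.9, -0.1, -2.0]
finger_gap: 12.8
grip_force: 58.8
time: 26.5
tool_pos: [491.7, -35.6, 76.0]
tcp_rot: [-179.9, -0.0, 94.7]
ft_force: [-0.1, 0.2, -1.6]
finger_gap: 12.7
grip_force: 58.7
t 26.5 pos [491.7 -35.6  76. ] rot [-179.9   -0.    94.7] F [-0.1  0.2 -1.6] gap 12.7 grip 58.7
turn [-0.1 -0.  -0. ] shift in target axes [ 0.4  2.3 34. ]
```

```bash
J="python3 -m jog"
$J '[[0,0,0,0,2,12,1],[0,0,0,0,0,12,1],[0,0,0,0,0,6,1],[0,0,0,0,0,4,1],[0,0,0,0,0,0,1]]' ; python3 go.py 494 -35 40 94.7; $J '[[0,0,0,0,0,2,1],[0,0,0,0,0,0,0.5],[0,0,0,0,0,0,0.25],[0,0,0,0,0,0,0.2],[0,0,0,0,0,-15,0.2]]'; $J '[[0,0,0,0,0,-40,0.2],[0,0,0,0,0,-30,0],[0,0,0,-45,-4,0,0],[0,0,0,-45,-4,0,0],[0,0,0,-45,-4,0,0]]'; $J '[[0,0,0,-45,-4,0,0],[0,0,0,-45,-4,0,0],[0,0,0,-46,-3,0,0],[0,0,0,0,0,0,0],[0,0,0,0,0,0,0]]' >/dev/null; python3 go.py 494 -308 31 92.7
python3 - <<'E'
from h import *
b=r.snapshot("side")["pixels"][130:360,230:415,::-1]; a=r.snapshot("top")["pixels"][130:265,180:465,::-1]
a=cv2.resize(a,None,fx=1.7,fy=1.7,interpolation=cv2.INTER_CUBIC);b=cv2.resize(b,None,fx=1.7,fy=1.7,interpolation=cv2.INTER_CUBIC)
a=cv2.copyMakeBorder(a,0,b.shape[0]-a.shape[0],0,0,cv2.BORDER_CONSTANT)
cv2.imwrite("pics/c5.png",np.hstack([a,b]))
E
```

```text
time: 27.0
tool_pos: [493.3, -34.8, 41.4]
tcp_rot: [-179.9, -0.0, 94.7]
ft_force: [-0.8, -0.6, -0.6]
finger_gap: 12.7
grip_force: 58.8
t 27.0 pos [493.3 -34.8  41.4] rot [-179.9   -0.    94.7] F [-0.8 -0.6 -0.6] gap 12.7 grip 58.8
turn [-0.1 -0.   0. ] shift in target axes [-0.2  0.6  1.4]
time: 27.5
tool_pos: [492.5, -34.6, 53.8]
tcp_rot: [-179.8, -0.0, 94.7]
ft_force: [-0.1, -0.7, 0.0]
finger_gap: 34.0
grip_force: 0.0
time: 28.0
tool_pos: [493.7, -171.8, 126.4]
tcp_rot: [179.9, 0.1, 94.8]
ft_force: [1.3, 0.5, -0.3]
finger_gap: 42.3
grip_force: 0.0
t 28.5 pos [ 493.2 -307.9  125.3] rot [180.   -0.   94.6] F [-1.2  0.1  0. ] gap 42.7 grip 0.0
turn [-0.  -0.   1.9] shift in target axes [-0.1  0.8 94.3]
```

View pics/c5.png

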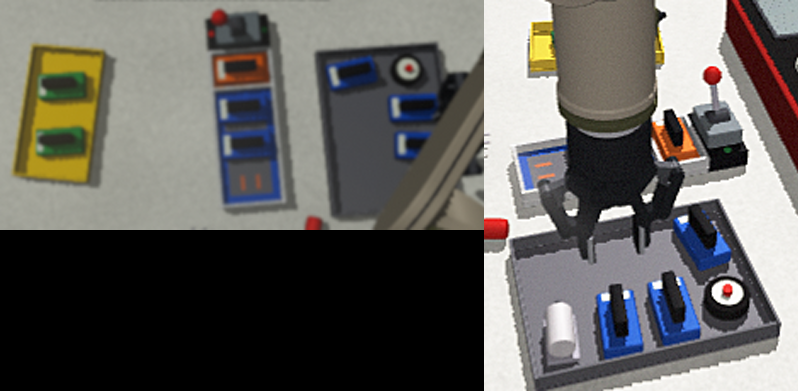

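Both bays are fine and the greens are in the tray. The third blue is at its measured place, so I'll pick it for the last slot.

```bash
J="python3 -m jog"
$J '[[0,0,3,0,1,40,0],[0,0,0,0,0,35,0],[0,0,0,0,0,14,0],[0,0,0,0,0,5,0],[0,0,0,0,0,0,0]]' 60;  $J '[[0,0,0,0,0,0,0],[0,0,0,0,0,0,1],[0,0,0,0,0,0,1],[0,0,0,0,0,0,1],[0,0,0,0,0,0,1]]'; $J '[[0,0,0,0,0,-10,1],[0,0,0,0,0,-20,1],[0,0,0,0,0,-30,1],[0,0,0,0,0,-30,1],[0,0,-3,0,0,0,1]]'; $J '[[0,0,0,0,0,0,1]]'; python3 go.py 437.2 -39.7 80 94.7
```

```text
time: 29.1
tool_pos: [494.8, -306.2, 31.7]
tcp_rot: [-180.0, -0.0, 91.8]
ft_force: [0.2, -0.2, 0.6]
finger_gap: 43.1
grip_force: 0.0
time: 29.6
tool_pos: [495.3, -307.6, 32.8]
tcp_rot: [179.9, 0.1, 91.7]
ft_force: [-0.1, 0.7, 6.6]
finger_gap: 12.9
grip_force: 59.7
time: 30.1
tool_pos: [497.1, -308.7, 127.4]
tcp_rot: [179.6, 0.3, 94.7]
ft_force: [0.9, -0.5, -0.8]
finger_gap: 12.7
grip_force: 58.8
time: 30.2
tool_pos: [495.1, -307.3, 123.2]
tcp_rot: [179.9, 0.1, 94.8]
ft_force: [-0.3, 0.6, -1.1]
finger_gap: 12.2
grip_force: 58.8
t 30.2 pos [ 495.1 -307.3  123.2] rot [1.799e+02 1.000e-01 9.480e+01] F [-0.3  0.6 -1.1] gap 12.2 grip 58.8
turn [0.1 0.1 0.1] shift in target axes [271.4 -35.8  43.2]
```

```bash
J="python3 -m jog"
$J '[[0,0,0,26,-4,0,1],[0,0,0,40,-5,0,1],[0,0,0,47,-6,0,1],[0,0,0,47,-6,0,1],[0,0,0,47,-6,0,1]]' ; $J '[[0,0,0,40,-6,0,1],[0,0,0,25,-3,5,1],[0,0,0,0,0,20,1],[0,0,0,0,0,15,1],[0,0,0,0,0,0,1]]'; $J '[[0,0,0,0,0,0,1]]';python3 go.py 437.2 -39.7 43 94.7
```

```text
time: 30.7
tool_pos: [448.9, -100.9, 120.2]
tcp_rot: [-179.9, -0.1, 94.6]
ft_force: [0.8, -0.4, -1.2]
finger_gap: 12.7
grip_force: 58.8
time: 31.2
tool_pos: [433.4, -37.8, 78.4]
tcp_rot: [-179.7, -0.1, 94.7]
ft_force: [-1.0, -0.0, -1.6]
finger_gap: 12.5
grip_force: 58.8
time: 31.3
tool_pos: [435.3, -38.6, 80.9]
tcp_rot: [-179.9, -0.0, 94.7]
ft_force: [0.6, -0.2, -0.3]
finger_gap: 12.5
grip_force: 58.8
t 31.3 pos [435.3 -38.6  80.9] rot [-179.9   -0.    94.7] F [ 0.6 -0.2 -0.3] gap 12.5 grip 58.8
turn [-0.1 -0.  -0. ] shift in target axes [-1.3  1.8 37.9]
```

```bash
J="python3 -m jog"
$J '[[0,0,0,-1,2,14,1],[0,0,0,0,0,12,1],[0,0,0,0,0,6,1],[0,0,0,0,0,5,1],[0,0,0,0,0,0,1]]' ; python3 go.py 437 -40 41 94.7; $J '[[0,0,0,0,0,2,1],[0,0,0,0,0,0,0.5],[0,0,0,0,0,0,0.25],[0,0,0,0,0,0,0.2],[0,0,0,0,0,-15,0.2]]'; $J '[[0,0,0,0,0,-40,0.2],[0,0,0,0,0,-40,0.5],[0,0,0,45,0,0,1],[0,0,0,45,0,0,1],[0,0,0,45,0,0,1]]'; $J '[[0,0,0,45,0,0,1],[0,0,0,0,0,0,1],[0,0,0,0,0,0,1]]'; python3 go.py 660 90 130 94.7
python3 - <<'E'
from h import *
b=r.snapshot("side")["pixels"][110:360,230:415,::-1]; a=r.snapshot("top")["pixels"][130:265,180:465,::-1]
a=cv2.resize(a,None,fx=1.7,fy=1.7,interpolation=cv2.INTER_CUBIC);b=cv2.resize(b,None,fx=1.7,fy=1.7,interpolation=cv2.INTER_CUBIC)
a=cv2.copyMakeBorder(a,0,b.shape[0]-a.shape[0],0,0,cv2.BORDER_CONSTANT)
cv2.imwrite("pics/c6.png",np.hstack([a,b]))
E
```

```text
time: 31.8
tool_pos: [437.7, -39.5, 43.7]
tcp_rot: [-179.9, -0.0, 94.7]
ft_force: [0.1, 0.0, -1.9]
finger_gap: 12.6
grip_force: 58.8
t 31.8 pos [437.7 -39.5  43.7] rot [-179.9   -0.    94.7] F [ 0.1  0.  -1.9] gap 12.6 grip 58.8
turn [-0.1 -0.   0. ] shift in target axes [-0.5 -0.7  2.7]
time: 32.3
tool_pos: [436.7, -39.2, 55.9]
tcp_rot: [-179.8, -0.1, 94.7]
ft_force: [0.6, 0.8, 0.0]
finger_gap: 34.2
grip_force: 0.0
time: 32.8
tool_pos: [427.4, 96.2, 138.3]
tcp_rot: [179.9, -0.0, 94.6]
ft_force: [1.2, 0.3, -0.6]
finger_gap: 0.0
grip_force: 0.0
time: 33.1
tool_pos: [423.2, 140.8, 137.5]
tcp_rot: [180.0, 0.0, 94.9]
ft_force: [0.0, 0.6, -0.3]
finger_gap: -0.4
grip_force: 0.0
t 33.1 pos [423.2 140.8 137.5] rot [180.    0.   94.9] F [ 0.   0.6 -0.3] gap -0.4 grip 0.0
turn [0.  0.  0.2] shift in target axes [-70.1 231.9   7.5]
```

View pics/c6.png

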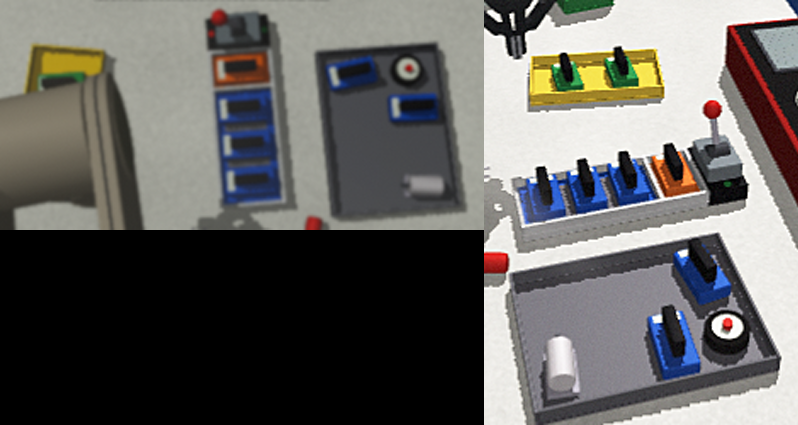

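All four packs are seated in the charger, both greens are in the tray, and two blues, the motor and the wheel remain in the crate. Next I'll push the lever back on from its +y side.

```bash
J="python3 -m jog"
$J '[[0,0,0,-17,40,0,1],[0,0,0,-17,40,0,1],[0,0,0,-17,40,0,1],[0,0,0,-17,40,0,1],[0,0,0,-17,40,0,1]]';$J '[[0,0,0,-20,41,0,1],[0,0,0,0,0,20,1],[0,0,0,0,0,20,1],[0,0,0,0,0,12,1],[0,0,0,0,0,0,1]]'; $J '[[0,0,0,0,0,0,1]]'; python3 go.py 677.4 -19.9 86 94.7
```

```text
time: 33.7
tool_pos: [631.4, 68.6, 137.1]
tcp_rot: [-180.0, 0.0, 94.6]
ft_force: [0.9, 0.4, 0.3]
finger_gap: 0.1
grip_force: 0.0
time: 34.2
tool_pos: [670.3, 53.5, 82.4]
tcp_rot: [-179.7, -0.0, 94.6]
ft_force: [-0.5, 0.3, 0.0]
finger_gap: 0.2
grip_force: 0.0
time: 34.3
tool_pos: [672.2, 54.3, 85.8]
tcp_rot: [180.0, 0.0, 94.7]
ft_force: [-0.3, 0.3, 1.6]
finger_gap: -0.4
grip_force: 0.0
t 34.3 pos [672.2  54.3  85.8] rot [180.    0.   94.7] F [-0.3  0.3  1.6] gap -0.4 grip 0.0
turn [ 0.  0. -0.] shift in target axes [-74.4  -0.9  -0.2]
```

```bash
J="python3 -m jog"
$J '[[0,0,0,-20,0,0,1],[0,0,0,-15,0,0,1],[0,0,0,-15,0,0,1],[0,0,0,-14,0,0,1],[0,0,0,-7,0,0,1]]' && $J '[[0,0,0,-4,0,0,1],[0,0,0,-3,0,0,1],[0,0,0,0,0,0,1],[0,0,0,0,0,0,1]]'; python3 go.py 677.4 -19.9 86 94.7; $J '[[0,0,0,20,0,0,1],[0,0,0,40,0,0,1],[0,0,0,20,0,-30,1],[0,0,0,45,-10,-30,1],[0,0,0,45,-20,0,1]]';$J '[[0,0,0,45,-30,0,1],[0,0,0,45,-30,0,1],[0,0,0,0,0,0,1],[0,0,0,0,0,0,1]]'
python3 ball.py
python3 - <<'E'
from h import *
b=r.snapshot("side")["pixels"][110:360,230:415,::-1]; a=r.snapshot("top")["pixels"][130:265,180:465,::-1]
a=cv2.resize(a,None,fx=1.7,fy=1.7,interpolation=cv2.INTER_CUBIC);b=cv2.resize(b,None,fx=1.7,fy=1.7,interpolation=cv2.INTER_CUBIC)
a=cv2.copyMakeBorder(a,0,b.shape[0]-a.shape[0],0,0,cv2.BORDER_CONSTANT)
cv2.imwrite("pics/c7.png",np.hstack([a,b]))
E
```

```text
time: 34.8
tool_pos: [678.4, -17.8, 85.6]
tcp_rot: [180.0, 0.0, 94.6]
ft_force: [1.4, 1.2, -1.0]
finger_gap: 0.1
grip_force: 0.6
time: 35.2
tool_pos: [678.5, -22.4, 85.1]
tcp_rot: [-180.0, 0.0, 94.8]
ft_force: [-0.8, -0.1, 0.4]
finger_gap: 0.1
grip_force: 0.0
t 35.2 pos [678.5 -22.4  85.1] rot [-180.     0.    94.8] F [-0.8 -0.1  0.4] gap 0.1 grip 0.0
turn [-0.   0.   0.1] shift in target axes [ 2.5 -0.9 -0.9]
time: 35.7
tool_pos: [638.9, 142.8, 148.3]
tcp_rot: [179.5, -0.0, 94.7]
ft_force: [1.0, 1.3, 1.6]
finger_gap: -0.2
grip_force: 0.0
time: 36.1
tool_pos: [572.7, 220.9, 142.9]
tcp_rot: [180.0, 0.0, 94.9]
ft_force: [0.9, -0.8, -0.7]
finger_gap: -0.2
grip_force: 0.0
side 0 [364.4 174.5] 0
side 0.1 [365.2 174.8] 0
side 0.2 [366.1 175.5] 0
side 0.3 [367.  176.3] 0
side 0.5 [368.8 178.8] 0
side 0.7 [370.6 182.2] 18
side 0.88 [372.1 186. ] 48
side 1 [373.  188.8] 49
[(np.int32(783), array([386.5, 158.3])), (np.int32(97), array([372.4, 187.9])), (np.int32(275), array([340.5, 214.9]))]
top 0 [308.7 139.9] 0
top 0.1 [310.8 139.4] 0
top 0.2 [313.  138.9] 0
top 0.3 [315.3 138.6] 0
top 0.5 [320.  138.1] 0
top 0.7 [324.6 137.9] 15
top 0.88 [328.6 138. ] 43
top 1 [331.1 138.2] 45
[(np.int32(35), array([337., 110.])), (np.int32(58), array([330.1, 138.2])), (np.int32(60), array([324.9, 163.2]))]
```

View pics/c7.png

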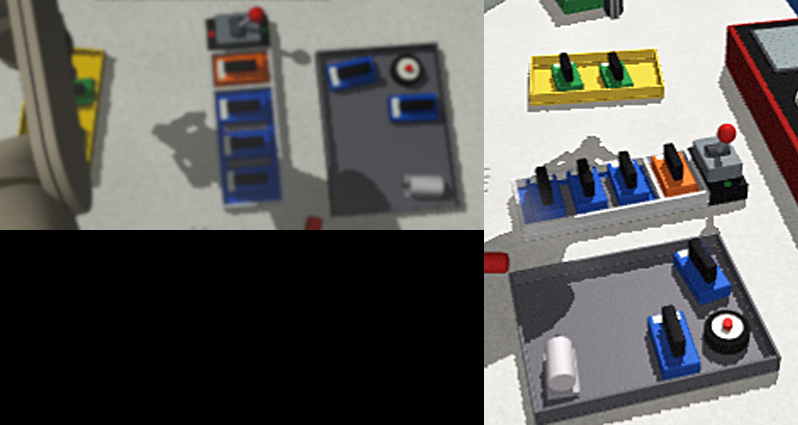

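The lever reads about 0.95 (on) in both views. All packs are in place; one green has shifted slightly but is still in the tray.

```bash
python3 -c "
from bench import r
print(r.hand_in())"
```

```text
the job is handed in; nothing more can be done
None
```

I handed the job in at about 36 s, but the hand-in returned no verdict. In the last pictures both greens are in the yellow tray, three blues and the orange sit handles-up in their bays, the lever is on (about 0.95), and the other two blues, the motor and the wheel are still in the crate.

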